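Unhook the tilt-out drawer and set it on the cork pad

TASK

Take the blue-tabbed clear drawer out of the drawer unit: gently tip its front up over the red lip, just far enough that it does not press on the red bar above, and draw it out from under the rear keeper without forcing the unit. Then set it down gently, not dropping it, upright in the middle of the cork pad with the steel watch case still inside, let go, and leave the grey-tabbed drawer and the other things on the bench alone.

Things in the scene. Friction and masses are not known exactly. Their poses are not given: they have to be found in the camera images.
- unit: Fixed white two-bay drawer unit, 126 deep (x) by 158 wide (y) mm, at a small yaw. Origin: centre of its underside, below the drawers' middles; x points to its rear, its front faces -x (the robot). Bay floors 14 mm above the bench; bays 70 mm wide, centred at y = +38 and -38 mm, dividers 18 mm above the floor. No more than 15 N between drawer and unit, or robot and unit.
- lip_line (a point): Fixed point on the unit, bay-floor height, below the inner face of the lowest red front lip (x = -54.5 mm in the unit). Lip 4 mm thick, across both bays, on a red guard hinged at the drawers' foot ends and clamped at an angle that changes and is NOT measured: lip top 4 to 21 mm above the bay floor (then 2 mm nearer the drawer). It springs forward 1 mm per 2 N, solid stop at 6 mm.
- bar_line (a point): Fixed point on the unit, bay-floor height, below the middle of the guard's stiff red hold-down bar (x = -17 mm in the unit, guard low), 10 mm wide, 7 mm thick, across both bays; it rises with the lip: 5.3 to 17 mm above the walls of a drawer at rest. Tipping about its foot the drawer clears the lip, still free of the bar, over only 3 mm of front lift, whatever the guard's angle; feel for it.
- keeper (a point): Front lower edge of the fixed white keeper at the unit's rear (x = +63 mm in the unit), 8.5 mm above the bay floor. It runs 14 mm to the rear over the drawers' feet, so the rear of a drawer cannot be lifted before it is drawn forward. Unit axes. Rear wall face at x = +73 mm.
- drawer: Loose clear acrylic drawer with BLUE tab, about 220 g, in either bay, 3 to 4 mm behind the lip. Open box 100 (x) by 64 (y) by 28 (z) mm, floor 3, walls 3 to 4 mm thick. Origin: centre of the box's underside; x to the rear, z up. It tips up about the end of its rear foot. The blue tab, 12 (x) by 22 (y) mm, stands on the front wall at x = -44 mm and ends 64 mm above the underside.
- drawer_tab (a point): Grip point on the blue tab, at x = -44, y = 0, z = 50 mm in the drawer's frame (14 mm below the tab's top); same axes as the drawer. Pinch across the tab's 22 mm width (along the drawer's y), from above; 50 mm is a good opening.
- drawer_foot (a point): Middle of the rear lower edge of the drawer's blue foot (50 wide, 6 mm thick, 20 mm long, level with the underside; about 7 mm of it lies under the keeper with 2.5 mm of play above), at x = +70, y = 0, z = 0 mm in the drawer's frame; same axes as the drawer.
- pad: Square cork pad fixed to the bench, 170 x 170 mm, 4 mm thick. Origin: centre of its underside, at bench height. The drawer's origin must end within 30 mm of its centre, at any heading. Set the drawer down while still holding it, do not drop it; under 60 N.
- watch_case: Loose steel watch case lying in the blue-tabbed drawer: disc 34 mm across, 9 mm high, 40 g. Origin: centre of its underside, z up.
- spare: The second drawer, same as the first but with a GREY tab and foot and empty, loose in the other bay; to be left alone (tab centre 76 mm from the blue tab's). Origin and axes as for the blue-tabbed one.
- dish: Bystander: loose white ceramic ring dish, 90 mm across, 22 mm high. Origin: centre of its underside.
- holder: Bystander: loose red aluminium case holder, 52 mm across, 32 mm high. Origin: centre of its underside.
- screwdriver: Bystander: loose black screwdriver lying flat, 150 mm long, along its x. Origin under its middle.
- tweezer: Bystander: loose steel tweezer lying flat, 120 mm long along its x, 7 mm high. Origin under its middle.
- loupe: Bystander: loose black eye loupe, 34 mm across, 30 mm high. Origin: centre of its underside.
Mind the look-alikes: they are no part of the job. Leave any green or purple look-alike of the drawer alone.

How it is judged:
By the outcome, as a careful person would: the job done as asked, in the order asked, and still so for the second after the job is handed in, with the robot touching nothing.
It also fails if it takes over 72 s, if anything falls off the work surface, if the arm or the gripper's body presses on something with over 40 N, if the wrist force passes 120 N, or if a joint passes its speed limit or range.

ROBOT

A 6-joint arm with a two-finger parallel gripper is mounted at the origin on the work surface. World frame = base frame: x ahead of the robot, y to its left, z up, the work surface at z = 0. Lengths are in mm, angles in degrees, forces in N, time in s.
With the tool pointing down it reaches from about 300 to 850 mm from the base axis. Payload 4.2 kg.
Tool frame: the origin (TCP) lies midway between the tips of the shut fingers; the grasp point (between the pads) lies 19 mm behind it; z points along the fingers, y is the line along which they close (so a half turn about z gives the same grasp; the last joint's range is limited). The gripper opens to 91 mm and grips with 3 to 60 N. Pads are 32 mm wide; open, the fingers measure 118 mm over their backs; the gripper's body (76 mm by 178 mm) begins 60 mm behind the grasp point.
Start: joints at [-76.375, 18.312, 89.639, -0, 72.044, -1.146], TCP at [146.601, -556.014, 213.976] pointing down, gripper open.
Joint ranges: [-177.97, 177.97], [-48.28, 115.42], [12.27, 149.76], [-77.06, 257.06], [2.81, 150.46], [-146.56, 146.56]. Speed limits (degrees/s): [147.25, 147.25, 180, 180, 180, 180].

INTERFACE

Orientations are given as [roll, pitch, yaw] about the fixed x, y, z axes, in that order (R = Rz(yaw) Ry(pitch) Rx(roll)).
In Python, from workcell import env gives the robot as it stands.
- The arm moves only by the shell command python3 -m jog 'ROWS' [FORCE]. ROWS is a JSON object of lists of equal length, an entry for each row: "jaw": the finger opening in mm, from 0 to 91.2; "slide": the shift along the tool's x, y, z in units of 30 mm (1.0 is 30 mm), a list of three; "spin": the turn about the tool's z in units of 8 degrees (1.0 is 8 degrees). In form: {"jaw": [jaw, ...], "slide": [[dx, dy, dz], ...], "spin": [spin, ...]}. A call has 1 to 10 rows; each row shifts and turns the commanded pose from where the row before left it, along the tool's axes as they then stand; what a row does not reach is not made up. A row lasts 1/10 s, in which the tool goes at most 50 mm and 8.59 degrees, less where a joint would pass 70% of its speed; a pose out of reach is approached as far as the arm can. A call is refused whole if a number of a shift passes 1 or a number of a turn 1, either way. A call with a gripper value outside its range is refused whole. The fingers move at their own pace and stop on an object; FORCE is the grip in N (left out, the last holds). Time passes only in rows, so rows that do not move let the fingers close. It gives the time, the measured TCP pose, the force, the opening and the grip force at its end, in the units of the state.
- env.state(): the state, without advancing time (a new reading comes with each control period).
- env.grab_frame(name): name is "scene" or "top"; returns the picture (400x640x3 uint8, red, green, blue); there is no depth.
- env.camera_model(name): a dict with "fx", "fy", "cx", "cy" (pixels), "camera_from_world" (4x4, takes a point from world to camera coordinates). Camera axes: x right, y up, looking along -z (the intrinsics and any distortion apply to the point x, -y, -z); pixel columns grow to the right and rows downward; lengths in mm; the calibration is good to about 2 mm. A picture is of the moment at which its call begins. camera_model takes no time and is no camera call.
- env.job_done(): hands the job in; it is judged then, once.
The state is a dict: "time_s": time; "qpos": joint angles; "qvel": joint speeds; "effort": joint torques, N m; "ee_pos": TCP position; "ee_rot": TCP orientation; "force": force on the tool from outside, world axes, zero at the start; "torque": the same for the moment, N m; "gripper_width": finger opening in mm; "gripper_force": force on a finger pad.
Only numpy, scipy, OpenCV 4.12 (cv2) and the standard library are available. Lean on these libraries where they do the work, as an engineer would, in place of code of your own. Each camera call takes 0.05 s, during which the arm holds its last target. There are 200 camera calls.

## Working session

There is one attempt and no reset: what is moved stays moved. The work goes in short steps, Python scripts to look and compute and a shell command to move; the robot and the scene stay as the last step left them, time stands still between calls to the robot, and variables do not carry over. Pictures are saved under pics/ and viewed, at most 10 in all, crops included, and the job is handed in when it is done.

```bash
ls; mkdir -p pics
python3 - <<'E'
from workcell import env
import cv2
for n in("scene","top"):
    f=env.grab_frame(n); cv2.imwrite(f"pics/{n}0.png",f[:,:,::-1])
    print(env.camera_model(n))
print(env.state())
E
```

```text
pics
{'fx': 438.79157328408087, 'fy': 438.79157328408087, 'cx': 321.34633500745065, 'cy': 200.49868367452532, 'camera_from_world': array([[ 8.29443951e-01,  5.58214834e-01,  2.04677945e-02,
        -4.92464517e+02],
       [-3.68818265e-01,  5.19767123e-01,  7.70594073e-01,
         1.74434681e+02],
       [ 4.19518556e-01, -6.46713489e-01,  6.36997523e-01,
        -1.40487515e+03],
       [ 0.00000000e+00,  0.00000000e+00,  0.00000000e+00,
         1.00000000e+00]])}
{'fx': 479.18896661015174, 'fy': 479.18896661015174, 'cx': 323.27006737444987, 'cy': 190.2695260325303, 'camera_from_world': array([[ 1.55079726e-02, -9.99872130e-01, -3.90210610e-03,
        -1.98888540e+01],
       [ 9.98875451e-01,  1.53174089e-02,  4.48688111e-02,
        -6.11764415e+02],
       [-4.48033036e-02, -4.59354229e-03,  9.98985267e-01,
        -1.23555269e+03],
       [ 0.00000000e+00,  0.00000000e+00,  0.00000000e+00,
         1.00000000e+00]])}
{'time_s': 0.1, 'qpos': array([-7.63755905e+01,  1.83454719e+01,  8.96999667e+01, -1.26573029e-03,
        7.20425265e+01, -1.14776394e+00]), 'qvel': array([-0.01625254, -0.10536432, -0.27467903,  0.01830003, -0.01559551,
        0.00919907]), 'effort': array([-2.67439955e-04, -4.13333845e+01, -2.32509398e+01,  7.28848251e-02,
        4.22255835e-02, -5.53639848e-05]), 'ee_pos': array([ 146.48084779, -555.56191399,  213.22573795]), 'ee_rot': array([-1.79912028e+02, -5.58793170e-04,  1.47725642e+01]), 'force': array([-0.35314553,  0.62228296, -0.29042836]), 'torque': array([-0.01858417, -0.01639292,  0.02278327]), 'gripper_force': 0.0, 'gripper_width': 90.93878295431038}
```

View pics/scene0.png

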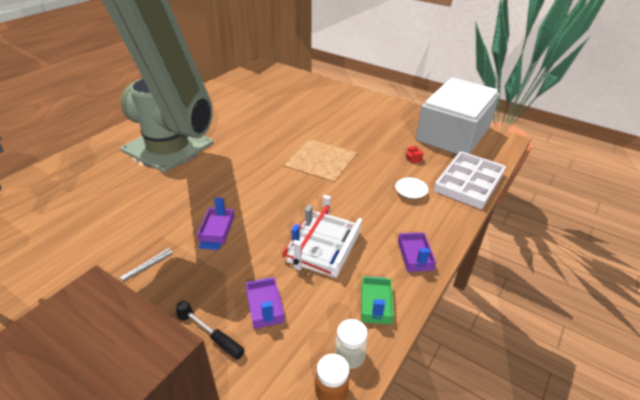

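View pics/top0.png

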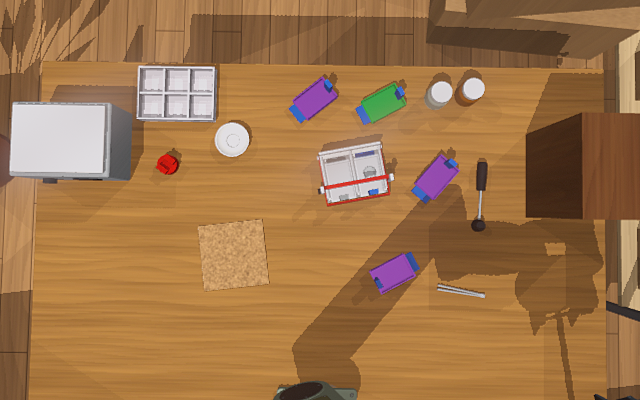

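The blue tabs are at top-image pixels (374,191), in the white unit, and on three purple drawers, near (435,178), (395,272) and (315,100), and a green one at (380,103). Only the one in the unit, with a clear body and a steel disc inside, fits the description. I'll confirm with a crop.

```bash
cat > h.py <<'E'
import numpy as np, cv2
from workcell import env
def ray(n,u,v):
    m=env.camera_model(n);T=m["camera_from_world"];R=T[:3,:3];c=-R.T@T[:3,3]
    d=np.array([(u-m["cx"])/m["fx"],-(v-m["cy"])/m["fy"],-1.]);return c,R.T@d
def plane(n,u,v,z):
    c,d=ray(n,u,v);return c+d*(z-c[2])/d[2]
def two(a,b):
    (c1,d1),(c2,d2)=ray("scene",*a),ray("top",*b)
    s=np.linalg.lstsq(np.c_[d1,-d2],c2-c1,rcond=None)[0]
    p,q=c1+s[0]*d1,c2+s[1]*d2;return (p+q)/2,np.linalg.norm(p-q)
def proj(n,p):
    m=env.camera_model(n);q=m["camera_from_world"]@np.r_[p,1]
    return m["cx"]-m["fx"]*q[0]/q[2], m["cy"]+m["fy"]*q[1]/q[2]
E
python3 - <<'E'
from h import *
t=cv2.imread("pics/top0.png");s=cv2.imread("pics/scene0.png")
a=cv2.resize(t[130:220,305:405],(400*1,360),interpolation=cv2.INTER_CUBIC)
b=cv2.resize(s[185:285,275:375],(400,400),interpolation=cv2.INTER_CUBIC)
im=np.zeros((400,800,3),np.uint8);im[:360,:400]=a;im[:,400:]=b
cv2.imwrite("pics/crop0.png",im)
for n,i in(("top",t),("scene",s)):
    h=cv2.cvtColor(i,cv2.COLOR_BGR2HSV);m=cv2.inRange(h,(100,130,50),(125,255,255))
    k,l,st,ce=cv2.connectedComponentsWithStats(m)
    for j in range(1,k):
        if st[j,4]>8:print(n,st[j],ce[j].round(1))
# pad
h=cv2.cvtColor(t,cv2.COLOR_BGR2HSV);print(h[255,235],h[300,160])
E
```

```text
top [324  80   8  12  69] [327.4  85.3]
top [395  87  10   9  51] [399.5  91.1]
top [289 104  17  19 137] [296.9 113.1]
top [356 105  14  19 135] [362.4 114.3]
top [444 159  13   9  71] [450.5 163.3]
top [412 186  18  17 136] [420.2 193.8]
top [368 189  10   6  40] [373.  191.4]
top [405 252  14  19 117] [411.8 261.2]
top [375 279   8  10  40] [378.3 283.4]
scene [215 198  10  18 137] [219.4 206.8]
scene [292 225   7  14  77] [295.4 231.7]
scene [200 241  21   8 135] [209.9 244.6]
scene [417 248  13  20 166] [422.8 255.8]
scene [331 251   7  12  16] [334.  257.1]
scene [373 299  12  19 164] [378.2 307.1]
scene [261 301  13  21 206] [267.3 311.1]
[ 16 132 181] [ 16 162 189]
```

View pics/crop0.png

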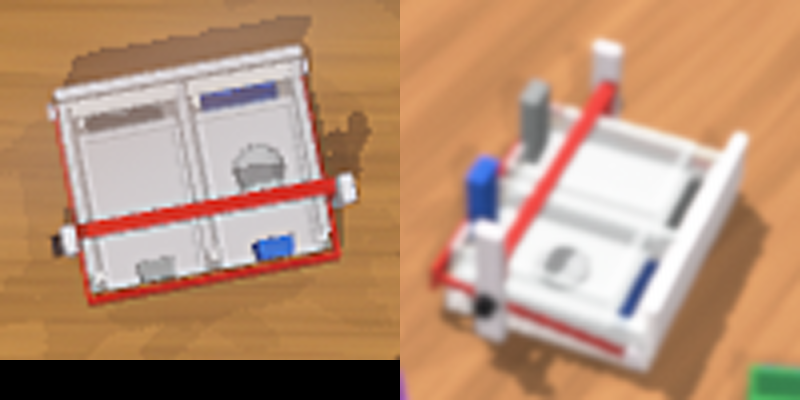

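The crop confirms it: the blue tab is at top (373,191) in the unit's right (-y) bay. Its drawer is clear with the steel disc inside, and the grey tab is at (344,197). Next I'll measure the unit's yaw, the bar height and the pad.

Run:
```python
from h import *
t=cv2.imread("pics/top0.png");s=cv2.imread("pics/scene0.png")
def red(i):
    h=cv2.cvtColor(i,cv2.COLOR_BGR2HSV)
    return cv2.inRange(h,(0,170,110),(6,255,255))|cv2.inRange(h,(172,150,110),(180,255,255))
def comps(m,x0,y0,x1,y1):
    w=np.zeros_like(m);w[y0:y1,x0:x1]=m[y0:y1,x0:x1];k,l,st,c=cv2.connectedComponentsWithStats(w)
    return [(st[j],np.argwhere(l==j)[:,::-1].astype(np.float32)) for j in range(1,k) if st[j,4]>15]
def line(p):
    return cv2.fitLine(p,cv2.DIST_HUBER,0,.01,.01).ravel()
mt,ms=red(t),red(s)
out={}
for n,m,b in(("top",mt,(305,130,405,220)),("scene",ms,(275,185,375,285))):
    for st,p in comps(m,*b): print(n,st,line(p).round(3))
# pad: lightness/saturation vs wood
h=cv2.cvtColor(t,cv2.COLOR_BGR2HSV)
m=cv2.inRange(cv2.GaussianBlur(h,(5,5),0),(0,0,120),(30,146,255))
w=np.zeros_like(m);w[205:305,185:285]=m[205:305,185:285]
w=cv2.morphologyEx(w,cv2.MORPH_OPEN,np.ones((7,7)))
c=max(cv2.findContours(w,0,2)[0],key=cv2.contourArea);r=cv2.minAreaRect(c);print("pad",r,plane("top",*r[0],4).round(1))
for z in(78,):print("tab top@",z,plane("top",373,191.4,z).round(1))
print("grey",plane("top",344,197,78).round(1))
print(two((295.4,225.5),(373,191.4)))
```

```text
top [324 170  65  19 205] [ 9.83000e-01 -1.82000e-01  3.56629e+02  1.81363e+02]
top [327 181  63  25 142] [ 9.810e-01 -1.930e-01  3.597e+02  1.986e+02]
scene [314 207  14  20  44] [  0.562  -0.827 322.038 213.853]
scene [303 228  11  17  23] [  0.536  -0.844 307.739 236.217]
scene [283 248   4   8  20] [ 1.800e-01 -9.840e-01  2.842e+02  2.522e+02]
pad ((232.39414978027344, 254.40487670898438), (65.96817779541016, 65.73545837402344), 83.92753601074219) [441.  224.5   4. ]
tab top@ 78 [ 608.2 -133.7   78. ]
grey [593.3 -62.2  78. ]
(array([ 608.55213401, -133.17811452,   79.86091842]), np.float64(1.0721989672159187))
```

Run:
```python
from h import *
b=(356.629,181.363);d=(.983,-.182)
for z in(50,60):
    p=plane("top",b[0]-30*d[0],b[1]-30*d[1],z);q=plane("top",b[0]+30*d[0],b[1]+30*d[1],z);v=p-q
    print("bar",z,(p+q)[:2]/2,np.degrees(np.arctan2(-v[0],v[1])))
p=plane("top",359.7-29,198.6+5.7,25);q=plane("top",359.7+29,198.6-5.7,25);v=p-q
print("lip yaw",np.degrees(np.arctan2(-v[0],v[1])))
c,a=ray("top",*b);_,e=ray("top",b[0]+50*d[0],b[1]+50*d[1]);n=np.cross(a,e)
for u in((322.04,213.85),(307.74,236.22)):
    c2,r=ray("scene",*u);P=c2+r*(n@(c-c2))/(n@r);print("barpt",P.round(1))
# predicted heights along unit axes, given tab at (608.4,-133.5), yaw
y=np.radians(11.3);ux=np.array([np.cos(y),np.sin(y)]);uy=np.array([-ux[1],ux[0]])
tab=np.array([608.4,-133.5])
for r in((322.04,213.85),(307.74,236.22)):
    for z in(47,50,54,58,62):
        w=plane("scene",*r,z)[:2]-tab;print(z,(w@ux).round(1),(w@uy).round(1))
for z in(50,54,58,62):
    w=plane("top",*b,z)[:2]-tab;print("top",z,(w@ux).round(1))
for z in(18,26,34):
    w=plane("top",359.7,198.6,z)[:2]-tab;print("lip",z,(w@ux).round(1))
s=env.state();print(s["ee_pos"],s["ee_rot"])
```

```text
bar 50 [634.24600907 -94.7646553 ] 11.37992018422054
bar 60 [633.60047085 -94.11618339] 11.37992018422056
lip yaw 12.000824693424885
barpt [623.4 -43.2  58.6]
barpt [ 640.5 -128.    59.2]
47 27.6 97.9
50 28.8 94.7
54 30.5 90.5
58 32.2 86.2
62 33.8 82.0
47 27.4 10.6
50 28.7 7.7
54 30.3 4.0
58 32.0 0.2
62 33.7 -3.5
top 50 32.9
top 54 32.7
top 58 32.5
top 62 32.3
lip 18 -10.9
lip 26 -11.1
lip 34 -11.2
[ 146.48084779 -555.56191399  213.22573795] [-1.79912028e+02 -5.58793170e-04  1.47725642e+01]
```

```bash
python3 -m jog '{"jaw":[50,50,50,50,50,50,50,50,50,50],"slide":[[0,0,0],[0.9,-0.54,0],[0.9,-0.54,0],[0.9,-0.54,0],[0.9,-0.54,0],[0.9,-0.54,0],[0.9,-0.54,0],[0.9,-0.54,0],[0.9,-0.54,0],[0.9,-0.54,0]],"spin":[0.41,0,0,0,0,0,0,0,0,0]}' 10
python3 -m jog '{"jaw":[50,50,50,50,50,50,50,50,50,50],"slide":[[0.9,-0.54,0],[0.9,-0.54,0],[0.9,-0.54,0],[0.9,-0.54,0],[0.9,-0.54,0],[0.9,-0.54,0],[0.9,-0.54,0],[0.9,-0.54,0],[0.9,-0.54,0.5],[0,0,0.5]],"spin":[0,0,0,0,0,0,0,0,0,0]}'
cat >> h.py <<'E'
def goto(p,yaw=None):
    s=env.state();y=np.radians(s["ee_rot"][2] if yaw is None else yaw);d=np.array(p)-s["ee_pos"]
    print("slide",(np.array([np.cos(y)*d[0]+np.sin(y)*d[1],np.sin(y)*d[0]-np.cos(y)*d[1],-d[2]])/30).round(2),s["ee_rot"].round(2))
E
python3 -c "
from h import *
goto((608.4,-133.5,100))"
```

```text
time_s: 1.1
ee_pos: [356.3, -363.6, 213.6]
ee_rot: [-180.0, 0.0, 11.5]
force: [0.9, 0.5, 0.7]
gripper_width: 50.1
gripper_force: 0.0
time_s: 2.1
ee_pos: [567.4, -171.0, 183.3]
ee_rot: [-180.0, -0.1, 11.7]
force: [-0.9, 0.3, -0.8]
gripper_width: 50.0
gripper_force: 0.0
slide [ 1.59 -0.95  2.78] [-1.7998e+02 -1.2000e-01  1.1680e+01]
```

```bash
python3 -m jog '{"jaw":[50,50,50,50,50],"slide":[[0.8,-0.48,0.7],[0.79,-0.47,0.7],[0,0,0.7],[0,0,0.68],[0,0,0]],"spin":[0,0,0,0,0]}' 10
python3 - <<'E'
from h import *
goto((608.4,-133.5,45.5))
t=env.grab_frame("top")[:,:,::-1];s=env.grab_frame("scene")[:,:,::-1]
im=np.zeros((400,800,3),np.uint8)
im[:360,:400]=cv2.resize(t[130:220,305:405],(400,360),interpolation=2);im[:,400:]=cv2.resize(s[185:285,265:365],(400,400),interpolation=2)
cv2.imwrite("pics/pre.png",im)
print(proj("scene",env.state()["ee_pos"]))
E
```

```text
time_s: 2.6
ee_pos: [603.5, -135.2, 97.0]
ee_rot: [-179.8, 0.4, 11.5]
force: [0.3, 0.1, -0.6]
gripper_width: 50.1
gripper_force: 0.0
slide [ 0.17 -0.02  1.72] [-179.82    0.4    11.52]
(np.float64(293.2601126523111), np.float64(219.07360628000112))
```

View pics/pre.png

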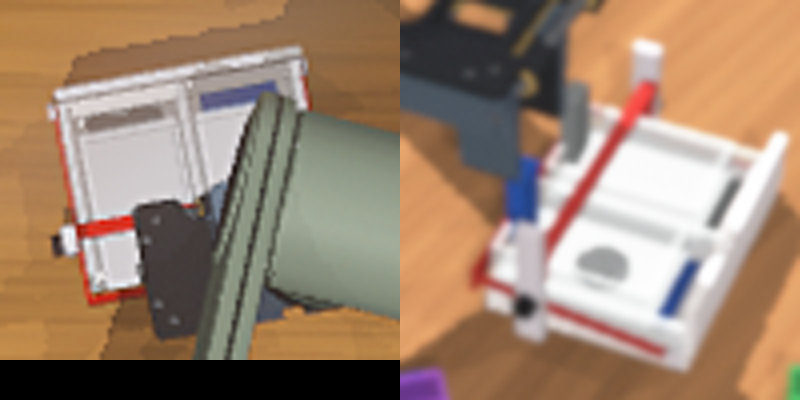

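The gripper is centred over the blue tab (right crop about (520,190)) and is clear of the grey tab, post and bar. Descending.

```bash
python3 -m jog '{"jaw":[50,50,50,50,50,50],"slide":[[0.12,-0.02,0],[0,0,0.5],[0,0,0.5],[0,0,0.4],[0,0,0.3],[0,0,0]],"spin":[0,0,0,0,0,0]}' 10
python3 -c "
from h import *
goto((608.4,-133.5,45.5));print(env.state()['force'])"
```

```text
time_s: 3.3
ee_pos: [608.7, -134.6, 48.7]
ee_rot: [-180.0, 0.1, 11.5]
force: [-0.2, -0.2, -0.4]
gripper_width: 50.4
gripper_force: 0.0
slide [-0.   -0.04  0.11] [-1.7996e+02  9.0000e-02  1.1480e+01]
[-0.22839687 -0.18110813 -0.36552629]
```

```bash
python3 -m jog '{"jaw":[50,26,26],"slide":[[0,0,0.07],[0,0,0],[0,0,0]],"spin":[0,0,0]}' 6
python3 -m jog '{"jaw":[18,18,18,18,18],"slide":[[0,0,0],[0,0,0],[0,0,0],[0,0,0],[0,0,0]],"spin":[0,0,0,0,0]}' 6
python3 -m jog '{"jaw":[18,18],"slide":[[0,0,0],[0,0,0]],"spin":[0,0]}' 6
python3 -c "
from h import *
s=env.state();print(s['ee_pos'],s['force'],s['torque'])"
```

```text
time_s: 3.6
ee_pos: [609.6, -134.8, 48.0]
ee_rot: [180.0, -0.1, 11.5]
force: [-0.4, 0.4, 0.5]
gripper_width: 36.6
gripper_force: 0.0
time_s: 4.1
ee_pos: [609.4, -134.7, 47.8]
ee_rot: [180.0, -0.0, 11.5]
force: [-1.1, -0.9, 2.3]
gripper_width: 21.8
gripper_force: 6.0
time_s: 4.3
ee_pos: [609.4, -134.8, 47.8]
ee_rot: [180.0, -0.0, 11.5]
force: [-0.7, -0.0, 3.0]
gripper_width: 22.1
gripper_force: 6.0
[ 609.42644854 -134.76160133   47.79380308] [-0.73531222 -0.04489073  2.95169191] [ 0.05145067  0.14656233 -0.00542223]
```

```bash
python3 -m jog '{"jaw":[18,18,18,18,18,18],"slide":[[0.015,0,-0.032],[0.015,0,-0.032],[0.015,0,-0.032],[0.015,0,-0.032],[0,0,0],[0,0,0]],"spin":[0,0,0,0,0,0]}' 6
python3 -m jog '{"jaw":[18,18,18,18],"slide":[[0.015,0,-0.032],[0.015,0,-0.032],[0,0,0],[0,0,0]],"spin":[0,0,0,0]}' 6
python3 -c "
from h import *
s=env.state();print(s['ee_pos'],s['force'],s['torque'])"
```

```text
time_s: 4.9
ee_pos: [610.8, -134.3, 51.1]
ee_rot: [-180.0, 0.0, 11.5]
force: [0.1, -0.3, -2.5]
gripper_width: 21.7
gripper_force: 6.0
time_s: 5.3
ee_pos: [612.0, -134.2, 53.3]
ee_rot: [180.0, -0.0, 11.5]
force: [0.6, -0.2, -2.4]
gripper_width: 22.0
gripper_force: 6.0
[ 612.00776188 -134.19810132   53.34537386] [ 0.63816178 -0.18304108 -2.38465534] [ 0.02995857  0.05589329 -0.00130308]
```

```bash
python3 -m jog '{"jaw":[18,18,18,18,18],"slide":[[-0.05,0,0],[-0.06,0,0],[-0.07,0,0],[0,0,0],[0,0,0]],"spin":[0,0,0,0,0]}' 6
python3 -c "
from h import *
s=env.state();print(s['ee_pos'],s['force'],s['torque'])"
```

```text
time_s: 5.8
ee_pos: [607.1, -135.2, 53.3]
ee_rot: [180.0, -0.1, 11.5]
force: [2.1, 0.7, -3.6]
gripper_width: 22.0
gripper_force: 6.0
[ 607.0740808  -135.24950139   53.34317987] [ 2.14776768  0.6617505  -3.60610227] [ 0.17160032 -0.24027751  0.00344891]
```

```bash
python3 -m jog '{"jaw":[18,18,18,18],"slide":[[-0.04,0,0],[-0.03,0,0],[0,0,0],[0,0,0]],"spin":[0,0,0,0]}' 6
python3 -c "
from h import *
s=env.state();print(s['ee_pos'],s['force'],s['torque'])"
```

```text
time_s: 6.2
ee_pos: [605.4, -135.6, 53.6]
ee_rot: [180.0, -0.1, 11.5]
force: [4.1, 2.4, -2.0]
gripper_width: 22.0
gripper_force: 6.0
[ 605.41969923 -135.60284234   53.55891828] [ 4.12767461  2.40582722 -2.04931493] [ 0.36729165 -0.8519618  -0.01788927]
```

The force rose about 2 N per mm, so this is the lip. I'll back off, lift more, and probe again.

```bash
python3 -m jog '{"jaw":[18,18,18,18,18,18,18],"slide":[[0.09,0,0],[0.09,0,0],[0.06,0,0],[0.015,0,-0.032],[0.015,0,-0.032],[0,0,0],[0,0,0]],"spin":[0,0,0,0,0,0,0]}' 6
python3 -c "
from h import *
s=env.state();print(s['ee_pos'],s['force'],s['torque'])"
python3 -m jog '{"jaw":[18,18,18,18,18,18],"slide":[[-0.06,0,0],[-0.07,0,0],[-0.08,0,0],[0,0,0],[0,0,0],[0,0,0]],"spin":[0,0,0,0,0,0]}' 6
python3 -c "
from h import *
s=env.state();print(s['ee_pos'],s['force'],s['torque'])"
```

```text
time_s: 6.9
ee_pos: [612.2, -134.1, 55.0]
ee_rot: [-180.0, 0.0, 11.5]
force: [-0.6, -0.1, -3.1]
gripper_width: 22.1
gripper_force: 6.0
[ 612.18777777 -134.05496654   55.00712039] [-0.58014028 -0.12352928 -3.08302185] [-0.03630191  0.14865444  0.03112407]
time_s: 7.5
ee_pos: [606.9, -135.2, 55.3]
ee_rot: [180.0, -0.1, 11.5]
force: [2.7, 1.4, -3.7]
gripper_width: 21.8
gripper_force: 6.0
[ 606.92633601 -135.17955612   55.26888705] [ 2.69689844  1.38618293 -3.66205601] [ 0.2325762  -0.57241254 -0.06578819]
```

```bash
python3 -m jog '{"jaw":[18,18,18,18,18,18,18],"slide":[[0.08,0,0],[0.08,0,0],[0.05,0,0],[0.015,0,-0.032],[0.015,0,-0.032],[0,0,0],[0,0,0]],"spin":[0,0,0,0,0,0,0]}' 6
python3 -c "
from h import *
s=env.state();print(s['ee_pos'],s['force'],s['torque'])"
python3 -m jog '{"jaw":[18,18,18,18,18,18],"slide":[[-0.06,0,0],[-0.07,0,0],[-0.08,0,0],[0,0,0],[0,0,0],[0,0,0]],"spin":[0,0,0,0,0,0]}' 6
python3 -c "
from h import *
s=env.state();print(s['ee_pos'],s['force'],s['torque'])"
```

```text
time_s: 8.2
ee_pos: [613.2, -133.9, 57.0]
ee_rot: [180.0, 0.0, 11.5]
force: [-0.2, 0.2, -2.1]
gripper_width: 21.9
gripper_force: 6.0
[ 613.24145053 -133.92611216   57.00983475] [-0.16107638  0.18494072 -2.09214739] [0.00200983 0.1114792  0.05273918]
time_s: 8.8
ee_pos: [607.8, -135.0, 57.2]
ee_rot: [180.0, -0.1, 11.5]
force: [2.8, 1.3, -3.8]
gripper_width: 21.5
gripper_force: 6.0
[ 607.83826895 -135.03375342   57.17995782] [ 2.81034     1.27172736 -3.82143429] [ 0.19470313 -0.61971522 -0.06721483]
```

```bash
python3 -m jog '{"jaw":[18,18,18,18,18,18,18],"slide":[[0.08,0,0],[0.08,0,0],[0.05,0,0],[0.015,0,-0.032],[0.015,0,-0.032],[0,0,0],[0,0,0]],"spin":[0,0,0,0,0,0,0]}' 6
python3 - <<'E'
from h import *
s=env.state();print(s['ee_pos'],s['force'],s['torque'])
s=env.grab_frame("scene")[:,:,::-1]
cv2.imwrite("pics/tip.png",cv2.resize(s[195:285,270:365],(760,600),interpolation=2))
E
```

```text
time_s: 9.5
ee_pos: [614.2, -133.7, 58.9]
ee_rot: [180.0, 0.0, 11.5]
force: [-0.5, -0.2, -2.0]
gripper_width: 22.1
gripper_force: 6.0
[ 614.15457069 -133.70991373   58.9484062 ] [-0.52829586 -0.21035433 -2.02877387] [ 0.02480604  0.1383833  -0.0103058 ]
```

View pics/tip.png

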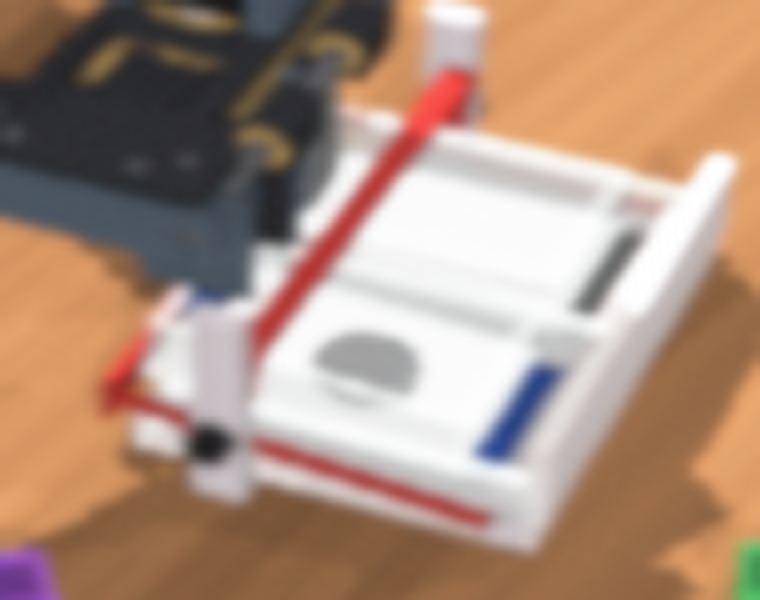

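```bash
python3 -m jog '{"jaw":[18,18,18,18,18,18],"slide":[[-0.06,0,0],[-0.07,0,0],[-0.08,0,0],[0,0,0],[0,0,0],[0,0,0]],"spin":[0,0,0,0,0,0]}' 6
python3 -c "
from h import *
s=env.state();print(s['ee_pos'],s['force'],s['torque'])"
```

```text
time_s: 10.15
ee_pos: [608.7, -134.8, 59.1]
ee_rot: [180.0, -0.1, 11.5]
force: [3.3, 1.3, -3.5]
gripper_width: 21.8
gripper_force: 6.0
[ 608.71590735 -134.84887387   59.13111263] [ 3.30530878  1.30299629 -3.50134454] [ 0.27629886 -0.58758366 -0.05823753]
```

The picture shows the guard's right arm rising from (490,520) to (110,400), so the lip is well raised. The watch case is at (365,370) and the foot is still under the keeper. I'll estimate the lip height from the lip's corner pixel.

Run:
```python
from h import *
y=np.radians(11.5);ux=np.array([np.cos(y),np.sin(y)]);uy=np.array([-ux[1],ux[0]])
tab=np.array([608.4,-134.2])
for ly in(-40,-43):
  for z in(14,20,26,32,38):
    print(ly,z,np.round(proj("scene",np.r_[tab-12.5*ux+ly*uy,z]),1))
  print(np.round(proj("top",np.r_[tab-12.5*ux+ly*uy,26]),1))
s=cv2.imread("pics/scene0.png");print(s[240:262,280:290,2]);print(s[240:262,280:290,1])
```

```text
-40 14 [283.3 255.5]
-40 20 [283.2 253.8]
-40 26 [283.1 252. ]
-40 32 [283.  250.2]
-40 38 [282.9 248.3]
[387.3 194.1]
-43 14 [282.7 256.4]
-43 20 [282.6 254.6]
-43 26 [282.5 252.8]
-43 32 [282.4 251. ]
-43 38 [282.3 249.2]
[388.5 193.9]
[[205 205 205 203 202 199 199 196 195 200]
 [206 206 205 202 201 199 199 196 199 212]
 [208 208 207 205 204 201 198 197 207 224]
 [212 210 211 209 206 201 198 202 219 233]
 [212 213 214 212 205 200 201 212 228 236]
 [214 215 216 212 202 199 206 221 233 234]
 [217 218 215 208 201 202 213 222 228 227]
 [219 217 211 203 203 211 217 212 207 205]
 [219 216 205 201 209 219 212 190 179 184]
 [218 211 203 205 217 219 196 169 169 183]
 [216 207 205 215 221 207 171 156 172 193]
 [212 203 204 216 214 182 151 156 184 209]
 [209 199 194 197 192 170 158 174 203 223]
 [204 194 183 180 180 182 189 208 223 230]
 [203 194 180 171 173 188 207 223 229 230]
 [203 197 182 169 168 178 192 208 219 222]
 [205 200 187 174 173 180 183 188 193 196]
 [209 206 196 188 190 190 191 197 199 200]
 [211 210 207 202 201 195 195 209 221 225]
 [213 212 209 206 202 193 191 209 222 225]
 [
[... 331 characters left out ...]
41 177 205]
 [151 152 151 145 137 127 121 143 186 207]
 [154 152 148 140 131 115 105 126 167 190]
 [154 151 142 134 119  99  86 109 147 173]
 [153 147 138 125 105  80  72 103 145 174]
 [151 143 132 114  88  65  65 106 153 186]
 [148 138 121  96  70  53  67 116 167 203]
 [145 131 109  78  57  54  80 133 185 219]
 [141 129 102  71  54  60  89 139 189 220]
 [140 129 102  70  54  59  79 114 156 188]
 [140 130 103  73  64  69  71  82 103 129]
 [141 132 108  85  89 100 102 101  94  91]
 [145 138 123 112 119 129 140 152 152 144]
 [147 145 141 136 138 141 159 187 203 204]
 [149 148 147 144 142 142 161 195 214 218]
 [148 147 146 144 140 137 155 190 211 211]
 [146 146 144 141 135 128 141 174 193 197]]
```

```bash
python3 -m jog '{"jaw":[18,18,18,18,18,18,18],"slide":[[0.08,0,0],[0.08,0,0],[0.05,0,0],[0.015,0,-0.032],[0.015,0,-0.032],[0,0,0],[0,0,0]],"spin":[0,0,0,0,0,0,0]}' 6
python3 -c "
from h import *
s=env.state();print(s['ee_pos'],s['force'],s['torque'])"
python3 -m jog '{"jaw":[18,18,18,18,18,18],"slide":[[-0.06,0,0],[-0.07,0,0],[-0.08,0,0],[0,0,0],[0,0,0],[0,0,0]],"spin":[0,0,0,0,0,0]}' 6
python3 -c "
from h import *
s=env.state();print(s['ee_pos'],s['force'],s['torque'])"
```

```text
time_s: 10.85
ee_pos: [615.0, -133.5, 60.9]
ee_rot: [180.0, 0.0, 11.5]
force: [-0.5, -0.2, -2.2]
gripper_width: 22.0
gripper_force: 6.0
[ 615.04454389 -133.52346289   60.87405258] [-0.49635868 -0.19995576 -2.21610434] [-0.01166592  0.08781868  0.00349976]
time_s: 11.45
ee_pos: [609.6, -134.7, 61.1]
ee_rot: [180.0, -0.1, 11.5]
force: [3.6, 1.4, -3.2]
gripper_width: 22.0
gripper_force: 6.0
[ 609.58470424 -134.65848664   61.0617445 ] [ 3.64353877  1.38558354 -3.19499192] [ 0.26636903 -0.61062588  0.00347571]
```

```bash
python3 -m jog '{"jaw":[18,18,18,18,18,18,18],"slide":[[0.08,0,0],[0.08,0,0],[0.05,0,0],[0.015,0,-0.032],[0.015,0,-0.032],[0,0,0],[0,0,0]],"spin":[0,0,0,0,0,0,0]}' 6
python3 -c "
from h import *
s=env.state();print(s['ee_pos'],s['force'],s['torque'])"
python3 -m jog '{"jaw":[18,18,18,18,18,18],"slide":[[-0.06,0,0],[-0.07,0,0],[-0.08,0,0],[0,0,0],[0,0,0],[0,0,0]],"spin":[0,0,0,0,0,0]}' 6
python3 -c "
from h import *
s=env.state();print(s['ee_pos'],s['force'],s['torque'])"
```

```text
time_s: 12.15
ee_pos: [615.9, -133.4, 62.8]
ee_rot: [180.0, 0.0, 11.5]
force: [-0.6, -0.5, -2.3]
gripper_width: 22.3
gripper_force: 6.0
[ 615.92701695 -133.36923501   62.80791762] [-0.63206631 -0.49826895 -2.25756324] [-0.00526844  0.09175236  0.02002846]
time_s: 12.75
ee_pos: [610.5, -134.5, 63.0]
ee_rot: [180.0, -0.1, 11.5]
force: [3.5, 1.6, -3.6]
gripper_width: 22.4
gripper_force: 6.0
[ 610.49708296 -134.49216692   63.03716195] [ 3.47832207  1.57895245 -3.60380685] [ 0.30999084 -0.61149316  0.0154548 ]
```

```bash
python3 -m jog '{"jaw":[18,18,18,18,18,18,18],"slide":[[0.08,0,0],[0.08,0,0],[0.05,0,0],[0.015,0,-0.032],[0.015,0,-0.032],[0,0,0],[0,0,0]],"spin":[0,0,0,0,0,0,0]}' 6
python3 - <<'E'
from h import *
s=env.state();print(s['ee_pos'],s['force'],s['torque'])
s=env.grab_frame("scene")[:,:,::-1]
cv2.imwrite("pics/tip2.png",cv2.resize(s[195:285,270:365],(760,600),interpolation=2))
E
```

```text
time_s: 13.45
ee_pos: [616.8, -133.2, 64.7]
ee_rot: [180.0, 0.0, 11.5]
force: [0.3, 0.3, -1.9]
gripper_width: 22.0
gripper_force: 6.0
[ 616.79733526 -133.16131002   64.72460707] [ 0.273693    0.27104405 -1.9385376 ] [-0.02538231  0.09369518 -0.01620577]
```

View pics/tip2.png

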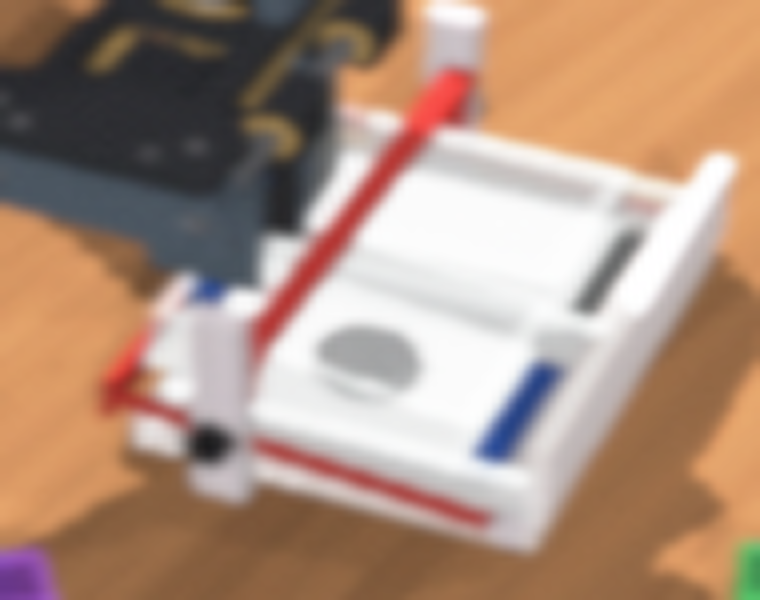

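```bash
python3 -m jog '{"jaw":[18,18,18,18,18,18],"slide":[[-0.06,0,0],[-0.07,0,0],[-0.08,0,0],[0,0,0],[0,0,0],[0,0,0]],"spin":[0,0,0,0,0,0]}' 6
python3 -c "
from h import *
s=env.state();print(s['ee_pos'],s['force'],s['torque'])"
```

```text
time_s: 14.1
ee_pos: [610.5, -134.5, 64.8]
ee_rot: [180.0, 0.0, 11.5]
force: [-1.5, 0.4, -1.5]
gripper_width: 21.9
gripper_force: 6.0
[ 610.53718353 -134.45072325   64.77578599] [-1.5140917   0.42478323 -1.5475721 ] [-0.06535387  0.17016579  0.02214597]
```

It's over the lip: at 17.8 mm of front lift it drew 6 mm with no resistance. The watch case is at (365,360) and the foot has been under the keeper until now. I'll add a small margin, clamp harder and draw along the drawer's own slope (8.5°).

```bash
python3 -m jog '{"jaw":[18,18,18,18,18,18,18],"slide":[[0,0,-0.027],[0,0,0],[0,0,0],[-0.1,0,-0.015],[-0.1,0,-0.015],[0,0,0],[0,0,0]],"spin":[0,0,0,0,0,0,0]}' 40
python3 -c "
from h import *
s=env.state();print(s['ee_pos'],s['force'],s['torque'])"
```

```text
time_s: 14.8
ee_pos: [604.8, -135.6, 66.5]
ee_rot: [180.0, -0.0, 11.5]
force: [0.2, -0.1, -2.7]
gripper_width: 21.5
gripper_force: 40.0
[ 604.762848   -135.64188123   66.52103011] [ 0.20918982 -0.13987668 -2.70609427] [-0.01067784  0.15183599 -0.03664485]
```

```bash
python3 -m jog '{"jaw":[18,18,18,18,18,18,18],"slide":[[-0.2,0,-0.03],[-0.2,0,-0.03],[-0.2,0,-0.03],[-0.2,0,-0.03],[-0.2,0,-0.03],[0,0,0],[0,0,0]],"spin":[0,0,0,0,0,0,0]}' 40
python3 - <<'E'
from h import *
s=env.state();print(s['ee_pos'],s['force'],s['torque'])
E
python3 -m jog '{"jaw":[18,18,18,18,18,18,18],"slide":[[-0.2,0,-0.03],[-0.2,0,-0.03],[-0.2,0,-0.03],[-0.2,0,-0.03],[-0.2,0,-0.03],[0,0,0],[0,0,0]],"spin":[0,0,0,0,0,0,0]}' 40
python3 - <<'E'
from h import *
s=env.state();print(s['ee_pos'],s['force'],s['torque'])
E
```

```text
time_s: 15.5
ee_pos: [575.5, -141.7, 71.1]
ee_rot: [180.0, -0.0, 11.5]
force: [0.2, 0.6, -2.7]
gripper_width: 21.6
gripper_force: 40.0
[ 575.49626201 -141.68769965   71.11936858] [ 0.22151375  0.57011455 -2.74530655] [-0.03730789  0.07184222 -0.01602795]
time_s: 16.2
ee_pos: [546.1, -147.7, 75.6]
ee_rot: [180.0, -0.0, 11.5]
force: [-0.8, -0.0, -3.3]
gripper_width: 21.4
gripper_force: 40.0
[ 546.11946676 -147.68733678   75.63082873] [-0.77938129 -0.01886823 -3.28104165] [-0.05463976  0.07008073 -0.005577  ]
```

```bash
python3 -m jog '{"jaw":[18,18,18,18,18,18,18],"slide":[[-0.2,0,-0.03],[-0.2,0,-0.03],[-0.2,0,-0.03],[-0.2,0,-0.03],[-0.2,0,-0.03],[0,0,0],[0,0,0]],"spin":[0,0,0,0,0,0,0]}' 40
python3 -m jog '{"jaw":[18,18,18,18,18,18,18,18],"slide":[[-0.25,0,-0.04],[-0.25,0,-0.04],[-0.25,0,-0.04],[-0.25,0,-0.04],[-0.25,0,-0.04],[-0.1,0,-0.02],[0,0,0],[0,0,0]],"spin":[0,0,0,0,0,0,0,0]}' 40
python3 - <<'E'
from h import *
s=env.grab_frame("scene")[:,:,::-1]
cv2.imwrite("pics/out.png",cv2.resize(s[150:290,200:387],(748,560),interpolation=2))
goto((441,224.5,100),11.5)
E
```

```text
time_s: 16.9
ee_pos: [516.7, -153.6, 80.1]
ee_rot: [180.0, -0.0, 11.5]
force: [-0.8, -0.1, -2.7]
gripper_width: 21.5
gripper_force: 40.0
time_s: 17.7
ee_pos: [477.2, -161.7, 86.7]
ee_rot: [180.0, -0.0, 11.5]
force: [0.0, 0.3, -3.1]
gripper_width: 21.7
gripper_force: 40.0
slide [  1.38 -12.85  -0.45] [ 1.7998e+02 -3.0000e-02  1.1490e+01]
```

View pics/out.png

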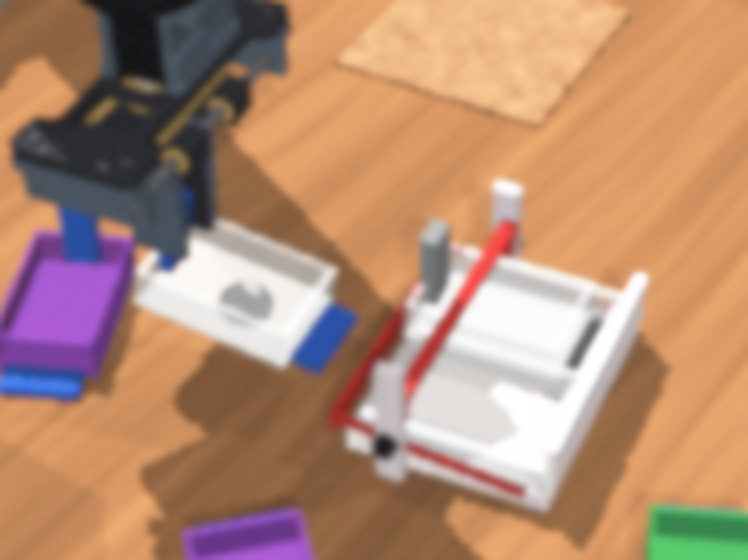

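The drawer is out, tilted and held with the watch case inside (247,298), and its foot (325,340) is clear of the lip. I'll lift and carry it to the pad.

```bash
python3 -m jog '{"jaw":[18,18,18,18,18,18,18,18,18,18],"slide":[[0,0,-0.2],[0,0,-0.3],[0,0,-0.4],[0,0,-0.4],[0,-0.2,-0.2],[0,-0.4,0],[0,-0.6,0],[0.02,-0.75,0],[0.02,-0.75,0],[0.02,-0.75,0]],"spin":[0,0,0,0,0,0,0,0,0,0]}' 40
python3 -m jog '{"jaw":[18,18,18,18,18,18,18,18,18,18],"slide":[[0.02,-0.75,0],[0.02,-0.75,0],[0.02,-0.75,0],[0.02,-0.75,0],[0.02,-0.75,0],[0.02,-0.75,0],[0.02,-0.75,0],[0.02,-0.75,0],[0,-0.75,0],[0,-0.75,0]],"spin":[0,0,0,0,0,0,0,0,0,0]}' 40
python3 -m jog '{"jaw":[18,18,18,18,18,18],"slide":[[0,-0.75,0],[0,-0.6,0],[0,-0.35,0],[0,-0.2,0],[0,0,0],[0,0,0]],"spin":[0,0,0,0,0,0]}' 40
python3 - <<'E'
from h import *
goto((406.8,217.5,62));print(env.state()["force"])
s=env.grab_frame("scene")[:,:,::-1]
cv2.imwrite("pics/pad.png",cv2.resize(s[80:200,240:400],(800,600),interpolation=2))
E
```

```text
time_s: 18.75
ee_pos: [456.9, -58.1, 131.2]
ee_rot: [-180.0, 0.1, 11.5]
force: [0.8, 0.1, -2.6]
gripper_width: 21.5
gripper_force: 40.0
time_s: 19.75
ee_pos: [416.4, 162.9, 131.2]
ee_rot: [-180.0, 0.1, 11.5]
force: [-0.8, -0.3, -3.2]
gripper_width: 21.7
gripper_force: 40.0
time_s: 20.35
ee_pos: [406.4, 217.0, 131.4]
ee_rot: [180.0, 0.0, 11.5]
force: [-0.1, -0.8, -3.3]
gripper_width: 22.0
gripper_force: 40.0
slide [ 0.02 -0.01  2.31] [1.7997e+02 3.0000e-02 1.1490e+01]
[-0.1005509  -0.80146956 -3.25266762]
```

View pics/pad.png

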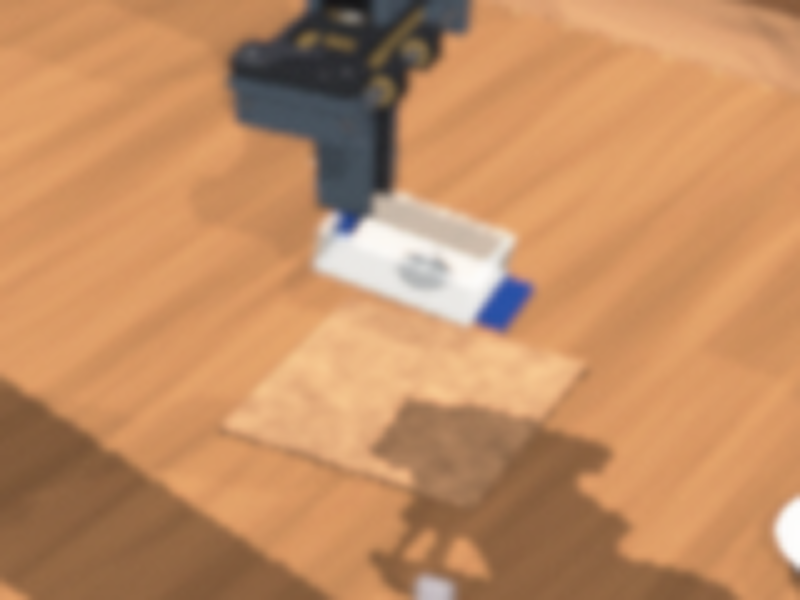

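The drawer is held steady above the pad with the watch case inside (425,265). Lowering to just above the pad.

```bash
python3 -m jog '{"jaw":[18,18,18,18,18,18,18,18,18],"slide":[[0,0,0.2],[0,0,0.4],[0,0,0.5],[0,0,0.5],[0,0,0.35],[0,0,0.2],[0,0,0.1],[0,0,0],[0,0,0]],"spin":[0,0,0,0,0,0,0,0,0]}' 40
python3 -m jog '{"jaw":[18,18,18,18,18],"slide":[[0,0,0.05],[0,0,0.05],[0,0,0.05],[0,0,0],[0,0,0]],"spin":[0,0,0,0,0]}' 40
python3 -c "
from h import *
s=env.state();print(s['ee_pos'],s['force'],s['torque'])"
```

```text
time_s: 21.3
ee_pos: [407.1, 217.7, 64.4]
ee_rot: [-180.0, -0.1, 11.5]
force: [0.1, 0.2, -2.0]
gripper_width: 21.6
gripper_force: 40.0
time_s: 21.8
ee_pos: [406.6, 217.5, 59.5]
ee_rot: [180.0, 0.0, 11.5]
force: [0.1, -0.1, -3.7]
gripper_width: 21.7
gripper_force: 40.0
[406.63352583 217.47520948  59.49020961] [ 0.05980078 -0.05447637 -3.66339454] [-0.04117057  0.11658513  0.0262389 ]
```

```bash
python3 -m jog '{"jaw":[18,18,18,18,18],"slide":[[0,0,0.04],[0,0,0.04],[0,0,0.04],[0,0,0],[0,0,0]],"spin":[0,0,0,0,0]}' 40
python3 -c "
from h import *
s=env.state();print(s['ee_pos'],s['force'],s['torque'])"
python3 -m jog '{"jaw":[18,18,18,18,18],"slide":[[0,0,0.03],[0,0,0.03],[0,0,0],[0,0,0],[0,0,0]],"spin":[0,0,0,0,0]}' 40
python3 -c "
from h import *
s=env.state();print(s['ee_pos'],s['force'],s['torque'])"
```

```text
time_s: 22.3
ee_pos: [406.6, 217.5, 55.9]
ee_rot: [180.0, 0.0, 11.5]
force: [-0.6, -0.2, -2.9]
gripper_width: 21.8
gripper_force: 40.0
[406.63819366 217.46269219  55.86861351] [-0.55522753 -0.18637459 -2.91808978] [ 0.04245987  0.12280585 -0.03425194]
time_s: 22.8
ee_pos: [406.7, 217.5, 54.3]
ee_rot: [180.0, -0.0, 11.5]
force: [-1.3, -0.9, -0.5]
gripper_width: 21.3
gripper_force: 40.0
[406.65256721 217.50760472  54.28714196] [-1.25874551 -0.86669434 -0.46715155] [-0.03166552  0.14971427  0.00336464]
```

The foot touches the pad at TCP z = 54.3. I'll ease the grip and rotate the front down about the foot.

```bash
python3 -m jog '{"jaw":[18,18,18,18,18,18,18,18,18,18],"slide":[[0,0,0],[0,0,0],[-0.022,0,0.035],[-0.022,0,0.035],[-0.022,0,0.035],[-0.021,0,0.035],[-0.021,0,0.035],[-0.021,0,0.035],[-0.02,0,0.035],[0,0,0]],"spin":[0,0,0,0,0,0,0,0,0,0]}' 6
python3 -m jog '{"jaw":[18,18,18,18,18,18,18],"slide":[[-0.02,0,0.035],[-0.019,0,0.035],[-0.019,0,0.035],[-0.018,0,0.035],[-0.017,0,0.035],[0,0,0],[0,0,0]],"spin":[0,0,0,0,0,0,0]}' 6
python3 -c "
from h import *
s=env.state();print(s['ee_pos'],s['force'],s['torque'])"
```

```text
time_s: 23.8
ee_pos: [402.3, 216.6, 46.7]
ee_rot: [180.0, -0.0, 11.5]
force: [-0.2, 0.6, -2.1]
gripper_width: 21.9
gripper_force: 6.0
time_s: 24.5
ee_pos: [399.3, 216.0, 41.4]
ee_rot: [180.0, 0.0, 11.5]
force: [0.7, -0.5, -2.6]
gripper_width: 21.6
gripper_force: 6.0
[399.34710626 215.9873792   41.44202465] [ 0.68838573 -0.54325861 -2.57423025] [ 0.0413925  -0.02051879 -0.02151949]
```

```bash
python3 -m jog '{"jaw":[18,18,18,18,18],"slide":[[-0.016,0,0.035],[-0.016,0,0.035],[-0.01,0,0.025],[0,0,0],[0,0,0]],"spin":[0,0,0,0,0]}' 6
python3 -c "
from h import *
s=env.state();print(s['ee_pos'],s['force'],s['torque'])"
python3 -m jog '{"jaw":[18,18,18,18],"slide":[[-0.01,0,0.03],[0,0,0],[0,0,0],[0,0,0]],"spin":[0,0,0,0]}' 6
python3 -c "
from h import *
s=env.state();print(s['ee_pos'],s['force'],s['torque'])"
```

```text
time_s: 25.0
ee_pos: [398.2, 215.7, 38.8]
ee_rot: [180.0, 0.0, 11.5]
force: [0.8, 0.3, 2.1]
gripper_width: 21.9
gripper_force: 6.0
[398.21423631 215.73292831  38.82009215] [0.78699992 0.28516773 2.14022847] [-0.0530187   0.13233527  0.08541132]
time_s: 25.4
ee_pos: [398.3, 215.8, 38.3]
ee_rot: [180.0, -0.1, 11.5]
force: [-1.2, -0.9, 5.2]
gripper_width: 22.0
gripper_force: 6.0
[398.3210998  215.77086622  38.30792518] [-1.20189069 -0.90179506  5.15066044] [-0.18933719  0.21493722 -0.02426278]
```

The drawer is flat on the pad. I'll let go and retreat.

```bash
python3 -m jog '{"jaw":[24,28,36,50,50,50,50],"slide":[[0,0,0],[0,0,0],[0,0,0],[0,0,0],[0,0,0],[0,0,0],[0,0,0]],"spin":[0,0,0,0,0,0,0]}' 6
python3 -m jog '{"jaw":[50,50,50,50,50,50,50,50,50,50],"slide":[[0,0,-0.2],[0,0,-0.4],[0,0,-0.6],[0,0,-0.8],[0,0,-0.8],[-0.6,0,-0.8],[-0.8,0,-0.6],[-0.8,0,-0.2],[0,0,0],[0,0,0]],"spin":[0,0,0,0,0,0,0,0,0,0]}' 6
python3 - <<'E'
from h import *
t=env.grab_frame("top")[:,:,::-1];s=env.grab_frame("scene")[:,:,::-1]
im=np.zeros((480,800,3),np.uint8)
im[:,:400]=cv2.resize(t[200:320,180:280],(400,480),interpolation=2);im[:400,400:]=cv2.resize(s[100:200,270:370],(400,400),interpolation=2)
cv2.imwrite("pics/end.png",im)
h=cv2.cvtColor(np.ascontiguousarray(t),cv2.COLOR_BGR2HSV);m=cv2.inRange(h,(100,130,50),(125,255,255))
k,l,st,ce=cv2.connectedComponentsWithStats(m)
for j in range(1,k):
    if st[j,4]>8:print(st[j],ce[j].round(1))
E
```

```text
time_s: 26.1
ee_pos: [398.0, 215.7, 37.7]
ee_rot: [180.0, 0.0, 11.5]
force: [-0.5, 0.4, 0.0]
gripper_width: 49.9
gripper_force: 0.0
time_s: 27.1
ee_pos: [333.6, 202.8, 170.3]
ee_rot: [-180.0, -0.1, 11.5]
force: [-0.1, 0.5, -0.3]
gripper_width: 50.2
gripper_force: 0.0
[324  80   8  12  70] [327.5  85.3]
[395  87  10   9  47] [399.7  91. ]
[289 104  17  19 136] [296.8 113. ]
[356 105  14  19 135] [362.4 114.3]
[444 159  13   9  65] [450.6 163.2]
[412 186  18  17 139] [420.3 194. ]
[219 227  20  10 121] [228.4 231.6]
[405 252  14  19 119] [411.8 261.2]
[227 270  11   7  54] [232.3 273.1]
[375 278   8  11  43] [378.2 283.3]
```

View pics/end.png

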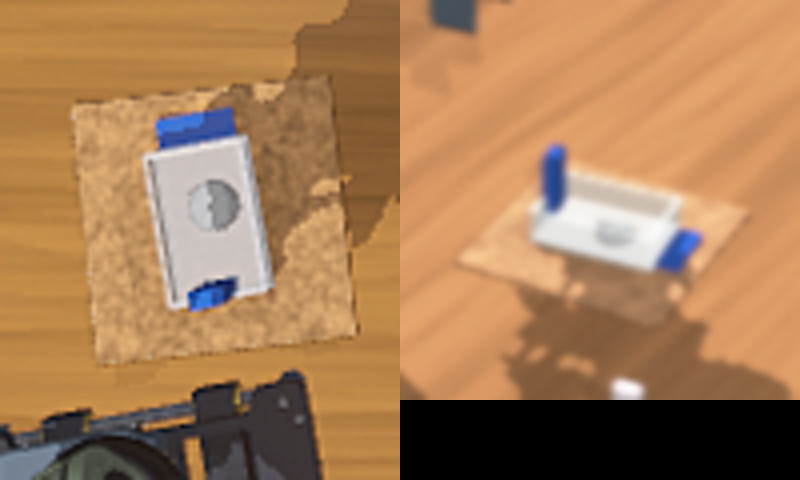

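The drawer is upright near the middle of the pad (box centre about (208,222) against the pad's (215,220) in the crop), with the watch case inside and the gripper clear.

```bash
python3 -c "
from workcell import env
print(env.job_done())"
```

```text
the job is handed in; nothing more can be done
None
```

The blue-tabbed drawer is out of the unit and standing upright, released, near the middle of the cork pad with the watch case still inside; the job was handed in at about 27 s, with no verdict shown.

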